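# Seat the hold-down plate on the circuit-board jig

## Task

The hold-down plate is stored under the little riser with its red end sticking out. Draw it all the way out from under the riser, let it lie flat on the bench and let go; then pick it up by its black grip bar and lower it over the two pins of the circuit-board jig, red end between the red cheeks, keeping hold of it until it sits flush. Do not push the other things on the bench about.

Things in the scene. Friction and masses are not known exactly. Their poses are not given: they have to be found in the camera images.
- plate: aluminium hold-down plate, 160 x 44 x 14 mm (x, y, z), about 0.3 kg, flat. Origin: centre of its underside; x runs along its length from the red end (-80 mm; can be pinched across the 44 mm width) to the plain end (+80 mm), z up. Two through holes on its long centre line. At the start it lies on the bench (z = 0), red end sticking out 50 to 55 mm, its bar under the riser
- grip_bar: black plastic grip bar fixed on the middle of the plate, 50 mm long (along the plate's x), 14 mm wide (y), 24 mm high; origin at the centre of the bar's foot, 14 mm above the plate's underside; the bar's top is 38 mm above the plate's underside
- hole_big (a point): centre of the 15 mm hole at the plate's underside, at x = -55 mm, y = 0 on the plate (red end)
- hole_small (a point): centre of the 11 mm hole at the plate's underside, at x = +55 mm, y = 0 on the plate (plain end)
- plain_end (a point): middle of the plate's plain end face, 80 mm from the plate's centre, 7 mm above its underside; it goes deepest under the riser
- riser: fixed wooden riser board 200 mm deep and wide, underside 46, top 58 mm above the bench, on 10 mm steel walls left and right (180 mm clear between). Origin: on the bench under the middle of its front edge (mouth); x points from the mouth inwards, so the plate is drawn out along -x; z up
- jig: fixed grey circuit-board jig, base 180 x 120 mm, z up, origin at the centre of its underside on the bench; x runs from the red-cheek end to the other end. A green board lies sunk between two aluminium ledges; its components, beyond the plate's edges, reach 27 mm above the bench at most. Seated, the plate has the jig's yaw and its centre over the jig's centre
- seat (a point): centre of the jig at the height of the aluminium ledge tops, 20 mm above the bench; the seated plate's underside centre comes here
- cheeks (a point): midway between the tops of the two upright red cheeks, on the jig's centre line at x = -68 mm, 60 mm above the bench. The cheeks run from x = -86 to -50 mm, 52 mm apart inside, 7 mm thick, one on each side of the plate: too close to it for fingers there
- supply (a point): top centre of the front of the cream power supply fixed on the riser, 82 mm behind the riser's front edge, 134 mm above the bench, 170 mm wide; its knobs and sockets stand out at most 12 mm
- pin_big (a point): tip of the 12 mm brass pin between the red cheeks, at x = -55 mm, y = 0 on the jig; tip 50 mm above the bench (30 mm above the ledges); the top 10 mm taper to a blunt 4 mm tip
- pin_small (a point): tip of the 8 mm brass pin at x = +55 mm, y = 0 on the jig; same height and a tapered top
- spool: bystander: steel-coloured solder spool, 54 mm diameter, 32 mm high, standing; origin at the centre of its underside
- screwdriver: bystander: blue-handled screwdriver, 150 mm long, lying along its x
- parts_tray: bystander: blue divided parts tray, 120 x 90 x 30 mm; origin at the centre of its underside
- flux_bottle: bystander: bottle, 40 mm diameter, 90 mm high; origin at the centre of its underside
- heatsink: bystander: finned aluminium heatsink, 70 x 50 x 28 mm; origin at the centre of its underside
- tip_pot: bystander: open brass pot, 64 mm diameter, 45 mm high; origin at the centre of its underside

How it is judged:
On the way, in this order (a step that is already met when the one before it is completed fails the run):
1. the plate lies flat on the bench, drawn wholly out from under the riser, at rest and let go (x of plain_end in the frame of riser below 0 m and height (world z) of plate below 0.004 m and angle between plate's own z axis and vertical below 0.05 rad and contact force between the fingers and plate below 0.1 N and linear speed of plate below 0.02 m/s), for 0.2 s.
2. the plate is held by its grip bar, clear of the bench (contact force between the fingers and grip_bar above 1 N and height (world z) of plate above 0.015 m and contact force between plate and jig below 0.1 N), for 0.2 s.
3. the plate is down over both pins, within 4 mm of flush, with the fingers still on its bar (z of plate in the frame of jig below 0.024 m and horizontal distance between hole_big and pin_big below 0.004 m and horizontal distance between hole_small and pin_small below 0.004 m and contact force between the fingers and grip_bar above 0.5 N), for 0.1 s.
At the end, for the whole second after the job is handed in: The plate rests flush on the jig's ledges (underside within 2.5 mm of the ledge height, tilt under 0.025 rad), the big hole over the big pin and the small hole over the small pin, each within 4 mm horizontally, at rest and released (z of plate in the frame of jig between 0.0175 and 0.0225 m and horizontal distance between hole_big and pin_big below 0.004 m and horizontal distance between hole_small and pin_small below 0.004 m and angle between plate's own z axis and vertical below 0.025 rad and linear speed of plate below 0.02 m/s and contact force between the fingers and plate below 0.1 N); the robot touches nothing.
It fails at once if a bystander (spool, screwdriver, parts tray, flux bottle, heatsink, tip pot) is moved more than 30 mm (distance of any of spool, screwdriver, parts_tray, flux_bottle, heatsink, tip_pot from where it was at the start of the episode above 0.03 m).
It also fails if it takes over 58 s, if anything falls off the work surface, if the arm or the gripper's body presses on something with over 40 N, if the wrist force passes 120 N, or if a joint passes its speed limit or range.

## Robot

A 7-joint arm with a two-finger parallel gripper is mounted at the origin on the work surface. World frame = base frame: x ahead of the robot, y to its left, z up, the work surface at z = 0. Lengths are in m, angles in rad, forces in N, time in s.
With the tool pointing down it reaches from about 0.4 to 0.85 m from the base axis. Payload 6.9 kg.
Tool frame: the origin (TCP) lies midway between the tips of the shut fingers; the grasp point (between the pads) lies behind it (ctrl.pinch_z is the z of the grasp point in the tool frame, in m); z points along the fingers, y is the line along which they close (so a half turn about z gives the same grasp; the last joint's range is limited). The gripper opens to 85 mm and grips with 20 to 120 N. Pads are 22 mm wide; open, the fingers measure 114 mm over their backs; the gripper's body (76 mm by 85 mm) begins 54 mm behind the grasp point. The pads swing forward as they close: fully open they stand 13 mm farther back than shut.
Start: joints at [-1.071, 0.507, -0.238, 1.5, 0.126, 1.149, -0.155], TCP at [0.24, 0.577, 0.231] pointing down, gripper open.
Joint ranges: [-3.08, 3.08], [-0.24, 2.05], [-1.43, 1.35], [0, 2.5], [-1.52, 4.66], [0.17, 1.96], [-2.89, 2.89]. Speed limits (rad/s): [2.39, 2.39, 3.14, 3.14, 3.14, 3.14, 3.14].

## Interface

Orientations are given as a unit quaternion [w, x, y, z].
In Python, from station import ctrl, get_state, vision, ticket, models gives the robot as it stands. Calls block until the motion is done:
- ctrl.movep(position, orientation): joint-space move of the TCP to a pose.
- ctrl.movel(position, frame=None, max_speed=0.15): straight line of the TCP; frame=None keeps the orientation; max_speed is the mean speed in m/s.
- ctrl.set_joints(angles): joint-space move.
- ctrl.ungrasp() and ctrl.close_gripper(force=None): open the fingers fully, or close them until they stop; force is the grip in N (None keeps the last).
- ctrl.pause(seconds).
- ctrl.ik(position, orientation): joint angles nearest the present ones, or None.
- get_state(): the state.
- vision.grab_frame(name): name is "scene" or "side" or "wrist"; returns (picture, depth): 480x640x3 uint8, blue, green, red; 480x640 float32, m along the optical axis (not along the pixel's ray), 0 where there is no reading.
- vision.camera_info(name): a dict with "mtx" (3x3 intrinsics, pixels), "R" (3x3) and "t" (3): a world point X has camera coordinates R X + t; the wrist camera has in their place "hand_eye" (4x4, takes a point from camera to tool coordinates, whose origin is the TCP and whose axes are the flange's). Camera axes: x right, y down, z forward; pixel columns grow to the right and rows downward; lengths in m; the calibration is good to about 2 mm. A picture is of the moment at which its call begins: read the wrist's pose just before it. camera_info takes no time and is no camera call.
A pose or a line that the arm cannot do raises ctrl.Unreachable and nothing moves.
- ticket.close_job(): hands the job in; it is judged then, once.
Trained networks look in the newest picture that a camera, given by its name, has taken for a name from the list of things; names that differ only in an ending like _2 or _b are one class to them, and where a whole thing is asked for, a point or a joint stands for the part that bears it (a point fixed in the world has none). Each returns a list of dicts, best first, with "p" (0 to 1); they miss things now and then, are a little off and sometimes report something else, mostly with a low value. They report only what shows in the picture. A call takes as long as a camera call.
- models.recognise(camera, target): "point" ([column, row] in pixels, amid what is visible of it).
- models.masks_of(camera, target): "mask" (480x640 bool, what is visible of it) and "point" ([column, row] in pixels, amid what is visible of it).
The state is a dict: "time": time; "qpos": joint angles; "qd": joint speeds; "tau": joint torques, N m; "tcp_pos": TCP position; "eef_rot": TCP orientation; "contact_force": force on the tool from outside, world axes, zero at the start; "wrist_torque": the same for the moment, N m; "width": finger opening in m; "gripper_force": force on a finger pad.
Only numpy, scipy, OpenCV 4.12 (cv2) and the standard library are available. Lean on these libraries where they do the work, as an engineer would, in place of code of your own. Each camera call takes 0.05 s, during which the arm holds its last target. There are 200 camera calls.

## Working session

There is one attempt and no reset: what is moved stays moved. The work goes in short steps, each a Python script; the robot and the scene stay as the last script left them, time stands still between calls to the robot, and variables do not carry over. Pictures are saved under pics/ and viewed, at most 10 in all, crops included, and the job is handed in when it is done.

```bash
ls; mkdir -p pics; python3 - <<'E'
from station import ctrl,get_state,vision,models
import cv2,numpy as np
s=get_state();print(s['time'],s['tcp_pos'],s['eef_rot'],s['width'],ctrl.pinch_z)
ims=[]
for c in("scene","side"):
    im,d=vision.grab_frame(c);ims.append(im);np.savez(f'/tmp/{c}.npz',im=im,d=d)
    i=vision.camera_info(c);print(c,np.round(i['mtx'],1).tolist(),np.round(-i['R'].T@i['t'],3))
    cv2.imwrite(f'pics/{c}0.png',im)
    for n in("plate","grip_bar","riser","jig","pin_big","pin_small","cheeks","hole_big","spool","screwdriver","parts_tray","flux_bottle","heatsink","tip_pot"):
        r=models.recognise(c,n)
        print(n,[(np.round(x['point']).tolist(),round(x['p'],2)) for x in r[:2]])
print(get_state()['time'])
E
```

```text
pics
0.0 [0.23969141 0.5766534  0.23041997] [-1.53760950e-04  1.95620807e-01  9.80679191e-01 -8.94862870e-04] 0.08510365462553063 -0.0187
scene [[523.4, 0.0, 317.2], [0.0, 523.4, 248.9], [0.0, 0.0, 1.0]] [ 1.269 -0.507  1.02 ]
plate [([369.0, 252.0], 0.45), ([324.0, 281.0], 0.18)]
grip_bar [([289.0, 245.0], 0.56), ([432.0, 183.0], 0.5)]
riser [([416.0, 278.0], 0.97)]
jig [([242.0, 330.0], 0.66), ([431.0, 182.0], 0.57)]
pin_big [([240.0, 326.0], 0.85)]
pin_small [([240.0, 327.0], 0.85), ([414.0, 278.0], 0.35)]
cheeks [([243.0, 326.0], 0.71)]
hole_big [([372.0, 256.0], 0.52)]
spool [([324.0, 280.0], 0.97)]
screwdriver [([289.0, 243.0], 0.61), ([240.0, 324.0], 0.43)]
parts_tray [([434.0, 182.0], 0.92), ([373.0, 253.0], 0.21)]
flux_bottle [([470.0, 203.0], 0.63)]
heatsink [([138.0, 383.0], 0.64)]
tip_pot [([104.0, 320.0], 0.74)]
side [[521.0, 0.0, 320.7], [0.0, 521.0, 242.3], [0.0, 0.0, 1.0]] [-0.367 -0.858  1.129]
plate [([301.0, 245.0], 0.62)]
grip_bar []
riser []
jig [([384.0, 306.0], 0.57)]
pin_big [([386.0, 306.0], 0.73)]
pin_small [([388.0, 307.0], 0.98)]
cheeks [([385.0, 305.0], 0.81)]
hole_big [([298.0, 241.0], 0.53)]
spool [([326.0, 266.0], 0.61), ([421.0, 388.0], 0.58)]
screwdriver [([294.0, 293.0], 0.59), ([386.0, 305.0], 0.47)]
parts_tray [([198.0, 220.0], 0.7), ([292.0, 296.0], 0.27)]
flux_bottle [([233.0, 200.0], 0.56)]
heatsink [([465.0, 350.0], 0.94), ([389.0, 306.0], 0.19)]
tip_pot [([421.0, 390.0], 0.95)]
1.5
```

View pics/scene0.png

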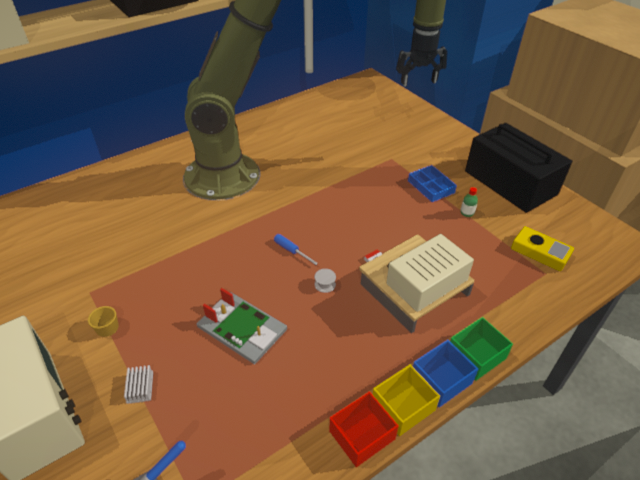

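View pics/side0.png

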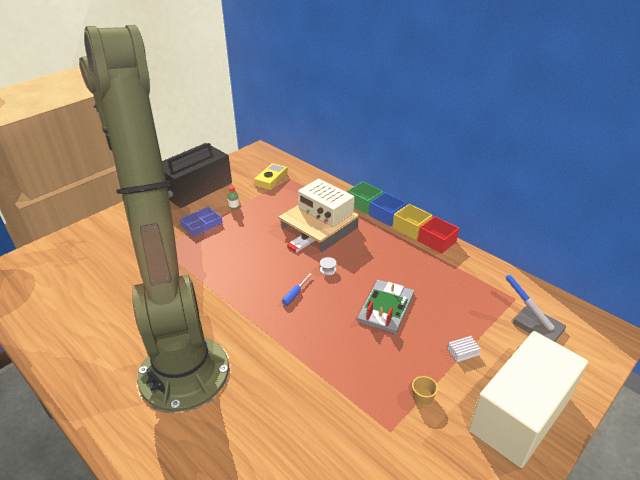

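The scene picture shows the red plate end at (372,256), the riser at (416,278), the jig at (242,325) with its cheeks on the robot side, the spool at (325,280) and the screwdriver at (295,248). The side picture agrees. Next I'll get metric positions from the masks and depth.

```bash
cat > h.py <<'E'
from station import ctrl,get_state,vision,models,ticket
import cv2,numpy as np
from scipy.spatial.transform import Rotation as Ro
def cloud(c,d,T=None):
    i=vision.camera_info(c);v,u=np.mgrid[:480,:640]
    P=np.stack([(u-i['mtx'][0,2])*d/i['mtx'][0,0],(v-i['mtx'][1,2])*d/i['mtx'][1,1],d],-1)
    if T is None: return (P-i['t'])@i['R']
    H=T@i['hand_eye'];return P@H[:3,:3].T+H[:3,3]
def quat(yaw):  # tool down, tool y axis (closing) at angle yaw in the world
    y=np.array([np.cos(yaw),np.sin(yaw),0]);z=np.array([0,0,-1.]);x=np.cross(y,z)
    q=Ro.from_matrix(np.c_[x,y,z]).as_quat();return q[[3,0,1,2]]
def toolT():
    s=get_state();q=np.array(s['eef_rot']);T=np.eye(4);T[:3,:3]=Ro.from_quat(q[[1,2,3,0]]).as_matrix();T[:3,3]=s['tcp_pos'];return T
def rect(p):
    (c,wh,a)=cv2.minAreaRect((p*1000).astype(np.float32));return np.round(c,1),np.round(wh,1),round(a,1)
E
python3 - <<'E'
from h import *
for c in("scene","side"):
    im,_=vision.grab_frame(c);d=np.load(f'/tmp/{c}.npz')['d'];P=cloud(c,d);ok=d>0
    hsv=cv2.cvtColor(im,cv2.COLOR_BGR2HSV)
    print(c)
    for n in("plate","riser","jig","spool","screwdriver","parts_tray","flux_bottle","heatsink","tip_pot","supply"):
        r=models.masks_of(c,n)
        if not r: print(n,'-');continue
        m=r[0]['mask']&ok;p=P[m];
        if len(p)<5: continue
        zt=np.percentile(p[:,2],[2,50,98])
        print(n,round(r[0]['p'],2),len(p),np.round(zt,3),*rect(p[:,:2]))
        np.save(f'/tmp/{c}_{n}.npy',m)
    # red things above bench
    red=((hsv[...,0]<5)|(hsv[...,0]>174))&(hsv[...,1]>190)&ok&(P[...,2]>0.006)&(P[...,2]<0.08)
    n,l,st,ce=cv2.connectedComponentsWithStats(red.astype(np.uint8))
    for k in range(1,n):
        if st[k,4]>8: p=P[l==k];print('red',np.round(ce[k]),st[k,4],np.round(p.mean(0),3),np.round(np.percentile(p[:,2],[5,95]),3))
    # riser top plane
    t=ok&(abs(P[...,2]-.058)<.005)&(np.hypot(P[...,0]-P[262,390,0],P[...,1]-P[262,390,1])<.35)&(hsv[...,0]>8)&(hsv[...,0]<25)
    n,l,st,ce=cv2.connectedComponentsWithStats(t.astype(np.uint8))
    for k in range(1,n):
        if st[k,4]>150: print('wood58',np.round(ce[k]),st[k,4],*rect(P[l==k][:,:2]))
E
```

```text
scene
plate -
riser 0.81 6828 [0.003 0.093 0.137] [676.2 235. ] [244.6 308.9] 0.7
jig 0.7 3513 [0.006 0.018 0.058] [ 544.1 -234.4] [208.4 130.9] 19.2
spool 0.77 415 [0.001 0.031 0.036] [560.3   7.8] [54.2 52.8] 54.5
screwdriver 0.56 254 [-0.     0.021  0.029] [390.3   5.5] [84.9 41.5] 14.3
parts_tray 0.94 1052 [0.001 0.016 0.032] [406.2 513.9] [112.8 163.1] 83.4
flux_bottle 0.8 360 [0.003 0.048 0.091] [540.3 549.2] [ 40.2 153.1] 36.9
heatsink 0.82 845 [0.001 0.021 0.031] [ 563.3 -491.4] [57.4 86.2] 68.6
tip_pot 0.6 711 [0.003 0.028 0.048] [ 360.2 -496.1] [61.5 91.1] 86.2
supply 0.63 6556 [0.011 0.098 0.137] [695.6 234.6] [204.2 309.8] 2.5
red [372. 253.] 33 [0.553 0.164 0.015] [0.012 0.019]
red [227. 296.] 108 [ 0.486 -0.23   0.044] [0.026 0.062]
red [210. 312.] 119 [ 0.505 -0.286  0.043] [0.022 0.061]
red [362. 431.] 1344 [ 0.935 -0.17   0.037] [0.009 0.061]
wood58 [403. 276.] 1699 [696.6 183.1] [203.8 203.2] 1.3
side
plate 0.84 281 [-0.001  0.012  0.032] [585.5 163.6] [89.2 52.6] 3.5
riser 0.58 3373 [0.004 0.068 0.137] [768.1 250.2] [356.5 344.5] 1.2
jig 0.93 1897 [0.005 0.017 0.057] [ 556.4 -236.1] [186.9 121.7] 20.1
spool 0.56 231 [0.001 0.03  0.036] [556.6   6.5] [53.9 55.4] 15.7
screwdriver 0.74 179 [0.008 0.021 0.029] [413.5   1.9] [137.8  26.6] 19.2
parts_tray 0.68 788 [-0.001  0.016  0.031] [423.2 521.3] [144.8 130.8] 87.7
flux_bottle 0.56 235 [-0.     0.03   0.036] [557.6   5.5] [55.7 53.5] 81.7
heatsink 0.6 563 [0.001 0.023 0.031] [ 579.6 -489. ] [71.7 90.7] 64.1
tip_pot 0.85 618 [0.001 0.026 0.048] [ 382.5 -504.6] [63.  86.1] 60.2
supply 0.7 3249 [0.011 0.073 0.137] [773.3 213.2] [386.2 265.1] 9.2
red [456. 229.] 9 [ 0.963 -0.213  0.058] [0.051 0.063]
wood58 [320. 226.] 720 [695.1 151.5] [204.3 147.9] 0.2
```

```bash
python3 - <<'E'
from h import *
print(np.round(vision.camera_info('wrist')['hand_eye'],3).tolist())
q=quat(np.pi/2)
for p in([.5,.164,.22],[.45,.164,0],[.556,-.236,.08]):
    j=ctrl.ik(p,quat(np.pi/2+(.34 if p[1]<0 else 0)));print(p,None if j is None else np.round(j,2))
ctrl.movep([.5,.164,.22],q)
T=toolT();im,d=vision.grab_frame('wrist');cv2.imwrite('pics/w1.png',im);np.savez('/tmp/w1.npz',im=im,d=d,T=T)
P=cloud('wrist',d,T)
for n in('plate','hole_big'):
    r=models.masks_of('wrist',n)
    for x in r[:2]:
        m=x['mask']&(d>0);p=P[m];print(n,round(x['p'],2),len(p),np.round(x['point']),np.round(np.percentile(p,[3,50,97],axis=0),3).tolist(),*rect(p[(abs(p[:,2]-.014)<.005)][:,:2]))
print(get_state()['time'])
E
```

```text
[[0.0, -0.959, -0.283, 0.071], [1.0, -0.0, 0.0, -0.0], [-0.0, -0.283, 0.959, -0.143], [0.0, 0.0, 0.0, 1.0]]
[0.5, 0.164, 0.22] [-0.22  0.36 -0.2   1.78  0.08  1.01  1.12]
[0.45, 0.164, 0] [-0.27  0.63 -0.2   2.14  0.3   0.4   0.87]
[0.556, -0.236, 0.08] [ 0.43  0.62 -0.1   1.75  0.09  0.78  2.19]
plate 0.87 3058 [318. 279.] [[0.547, 0.144, 0.007], [0.58, 0.164, 0.014], [0.613, 0.185, 0.028]] [581.9 164.7] [71.3 43.5] 0.8
hole_big 0.85 3139 [317. 279.] [[0.547, 0.144, 0.005], [0.58, 0.165, 0.014], [0.613, 0.185, 0.028]] [581.9 164.7] [71.3 43.5] 0.8
hole_big 0.25 139 [319. 307.] [[0.601, 0.159, 0.02], [0.602, 0.165, 0.031], [0.603, 0.171, 0.038]] [0. 0.] [0. 0.] 0.0
4.525
```

View pics/w1.png

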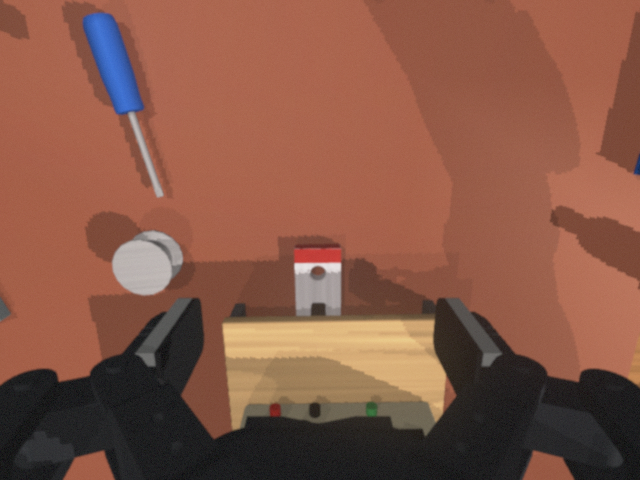

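The wrist view shows the red plate end at about (318,255) to (318,310), centred between the fingers. The hole is at (318,271), and the bar sits just inside the riser mouth. The size checks out at 43.5 mm wide and yaw about 0.8°, so I'll grasp it and draw it out.

```bash
python3 - <<'E'
from h import *
q=quat(np.pi/2+.012)
ctrl.movep([.558,.1645,.07],q)
ctrl.movel([.558,.1645,.001],max_speed=.08)
s=get_state();print(s['time'],s['tcp_pos'],s['contact_force'])
ctrl.close_gripper(40)
s=get_state();print(s['width'],s['gripper_force'],s['contact_force'])
if .038<s['width']<.05:
    ctrl.movel([.418,.163,.001],max_speed=.09)
    s=get_state();print(s['width'],s['gripper_force'],s['contact_force'])
    ctrl.ungrasp();ctrl.pause(.3)
    ctrl.movel([.418,.163,.10],max_speed=.15)
    ctrl.movep([.43,.163,.22],q)
    T=toolT();im,d=vision.grab_frame('wrist');cv2.imwrite('pics/w2.png',im);np.savez('/tmp/w2.npz',im=im,d=d,T=T)
    P=cloud('wrist',d,T)
    for n in('plate','grip_bar'):
        r=models.masks_of('wrist',n)
        for x in r[:1]:
            m=x['mask']&(d>0);p=P[m];zt=.014 if n=='plate' else .038
            print(n,round(x['p'],2),len(p),np.round(x['point']),np.round(np.percentile(p,[3,50,97],axis=0),3).tolist(),*rect(p[(abs(p[:,2]-zt)<.004)][:,:2]))
print(get_state()['time'])
E
```

```text
6.225 [0.55833573 0.1646244  0.00142315] [ 0.77131617  0.40469105 -0.43555272]
0.04270564681771697 40.97115978598595 [-0.57239743 -0.56851708  5.93852242]
0.04281991838805219 41.208947002887726 [4.04900796 0.8369394  8.15226007]
plate 0.56 7311 [315. 252.] [[0.409, 0.144, 0.012], [0.478, 0.164, 0.014], [0.562, 0.185, 0.039]] [487.3 164.4] [161.3  44.1] 0.8
grip_bar 0.69 984 [320. 263.] [[0.462, 0.158, 0.014], [0.483, 0.164, 0.038], [0.51, 0.171, 0.04]] [486.5 164.5] [49.3 13.6] 0.6
10.7083
```

View pics/w2.png

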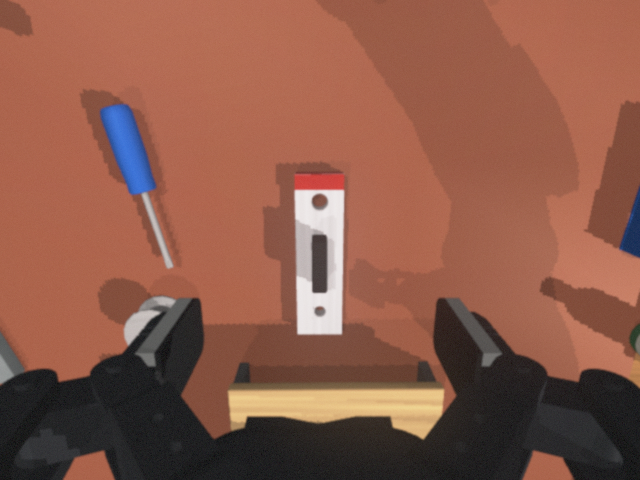

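The plate lies free in front of the riser, with its bar at about (320,263) and centre at (0.487, 0.1645). Before picking it up, I'll take a close look at the jig from the same relative pose.

```bash
python3 - <<'E'
from h import *
yw=np.radians(19.5);u=np.array([np.cos(yw),np.sin(yw)])
c=np.array([.554,-.236])
q=quat(np.pi/2+yw)
ctrl.movep([*(c-.056*u),.22],q)
T=toolT();im,d=vision.grab_frame('wrist');cv2.imwrite('pics/w3.png',im);np.savez('/tmp/w3.npz',im=im,d=d,T=T)
P=cloud('wrist',d,T)
for n in('jig','pin_big','pin_small','cheeks'):
    for x in models.masks_of('wrist',n)[:1]:
        m=x['mask']&(d>0);p=P[m];print(n,round(x['p'],2),len(p),np.round(x['point']),*rect(p[:,:2]))
hi=(d>0)&(P[...,2]>.038)&(P[...,2]<.066)&(np.hypot(P[...,0]-c[0],P[...,1]-c[1])<.12)
n,l,st,ce=cv2.connectedComponentsWithStats(hi.astype(np.uint8))
for k in range(1,n):
    if st[k,4]>5:
        p=P[l==k];print(np.round(ce[k]),st[k,4],np.round(p.mean(0),4),np.round(p[:,2].max(),4),*rect(p[:,:2]))
print(get_state()['time'])
E
```

```text
jig 0.98 22883 [313. 252.] [ 557.1 -235.3] [179.9 123.2] 18.7
pin_big 0.69 22963 [315. 250.] [ 563.9 -234.5] [192.4 122.8] 19.7
pin_small 0.91 23090 [318. 250.] [ 562.5 -233.6] [190.5 125.7] 19.8
cheeks 0.63 23285 [316. 251.] [ 563.8 -233.4] [193.  126.8] 19.7
[279. 197.] 521 [ 0.5024 -0.286   0.0573] 0.0622 [ 504.1 -286.2] [35.9  7.2] 19.8
[352. 196.] 502 [ 0.483  -0.2319  0.0577] 0.0622 [ 484.2 -230.8] [36.2  7.1] 20.3
[316. 209.] 154 [ 0.5052 -0.2544  0.0448] 0.0513 [ 506.2 -254. ] [11.2 10.9] 58.5
[316. 327.] 82 [ 0.6083 -0.2175  0.0449] 0.0526 [ 608.8 -217.5] [5.5 7.6] 41.1
12.5167
```

View pics/w3.png

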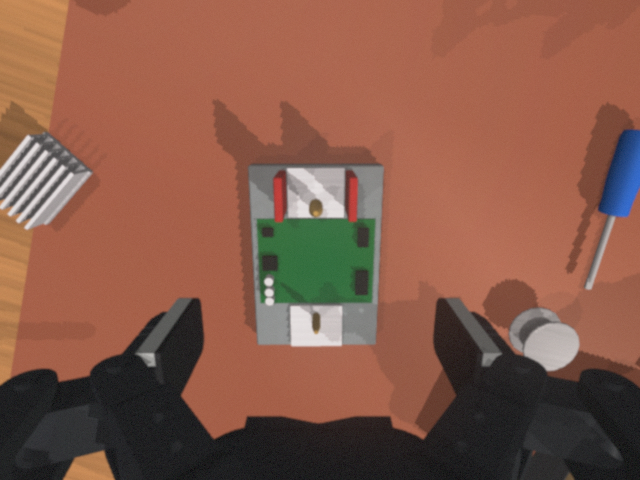

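The jig picture shows the cheeks at (279,197) and (352,196) and the pins at (316,209) and (316,327). Cheeks, pins and outline all give centre (0.5578, −0.2355) and yaw 19.7°. Next I'll pick the plate up by its bar.

```bash
python3 - <<'E'
from h import *
q=quat(np.pi/2+np.radians(.75))
b=[.487,.1645]
ctrl.movep([*b,.10],q)
ctrl.movel([*b,.0185],max_speed=.1)
s=get_state();print(s['tcp_pos'],s['contact_force'])
ctrl.close_gripper(60)
s=get_state();print(s['time'],s['width'],s['gripper_force'],s['contact_force'])
if .011<s['width']<.018:
    ctrl.movel([*b,.14],max_speed=.12)
    yw=np.radians(19.7);c=[.5578,-.2355]
    ctrl.movep([*c,.14],quat(np.pi/2+yw))
    ctrl.pause(.3)
    s=get_state();print(s['time'],s['width'],s['tcp_pos'],s['contact_force'])
    T=toolT();im,d=vision.grab_frame('wrist');cv2.imwrite('pics/w4.png',im);np.savez('/tmp/w4.npz',im=im,d=d,T=T)
    P=cloud('wrist',d,T);Q=(P-T[:3,3])@T[:3,:3]  # tool coords
    for x in models.masks_of('wrist','plate')[:1]:
        m=x['mask']&(d>0)&(abs(Q[...,2]-.0045)<.006);p=Q[m]
        print(round(x['p'],2),len(p),np.round(x['point']),np.round(np.percentile(p,[1,50,99],axis=0),4).tolist(),*rect(p[:,:2]))
        A=np.c_[p[:,:2],np.ones(len(p))];print('plane',np.linalg.lstsq(A,p[:,2],rcond=None)[0])
print(get_state()['time'])
E
```

```text
[0.48737215 0.16453406 0.01892507] [-0.0556997  -0.08221378  0.64094786]
15.75 0.01292100913848627 59.604801535606384 [-1.33546868 -0.46759204  4.59337443]
18.7167 0.0127986023231237 [ 0.55807404 -0.23463341  0.14007371] [ 0.05609817 -0.42915338 -2.63921895]
0.66 21610 [316. 213.] [[-0.0601, -0.022, 0.0028], [0.0442, -0.0003, 0.0045], [0.0794, 0.0211, 0.0069]] [ 8.4 -0.3] [ 44.4 143.5] 89.8
plane [-0.00467457  0.00028524  0.0046541 ]
18.8167
```

View pics/w4.png

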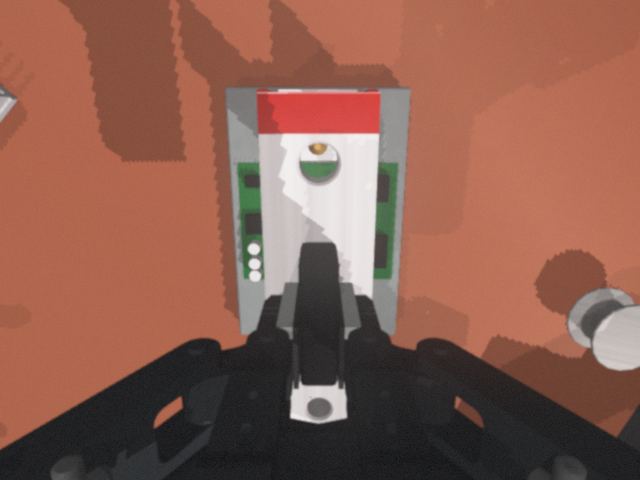

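The plate is centred in the grip: offset about (0, −0.3) mm and level. The pin shows through the big hole, with the pin at (318,147) and the hole at (320,162). I'll go lower and check the pin against the hole just above the tips.

```bash
python3 - <<'E'
from h import *
c=np.array([.5578,-.2355])
ctrl.movel([*c,.078],max_speed=.1);ctrl.pause(.2)
s=get_state();e=c-s['tcp_pos'][:2];print(s['tcp_pos'],e)
ctrl.movel([*(c+e),.078],max_speed=.05);ctrl.pause(.2)
s=get_state();print(s['tcp_pos'],s['contact_force'],s['time'])
T=toolT();im,d=vision.grab_frame('wrist');np.savez('/tmp/w5.npz',im=im,d=d,T=T)
P=cloud('wrist',d,T);Q=(P-T[:3,3])@T[:3,:3]
m=(d>0)&(np.hypot(Q[...,0]-.055,Q[...,1])<.012)&(Q[...,2]>.0125)
print('through hole',m.sum(),np.round(Q[m].mean(0),4) if m.any() else '', np.round(np.percentile(P[m][:,2],[5,50,95]),3))
print(np.degrees(np.arctan2(T[1,1],T[0,1]))-90)
r,cc=[int(x) for x in np.argwhere(m).mean(0)];r0,c0=max(r-70,0),max(cc-100,0)
cv2.imwrite('pics/w5.png',cv2.resize(im[r0:r0+140,c0:c0+200],None,fx=3,fy=3))
E
```

```text
[ 0.55822478 -0.23567083  0.07876286] [-0.00042478  0.00017083]
[ 0.55737885 -0.23533801  0.07802557] [ 0.2160468   0.11720553 -3.14574363] 20.2333
through hole 1036 [ 0.0521 -0.0003  0.0401] [0.02  0.042 0.063]
19.69575369930186
```

View pics/w5.png

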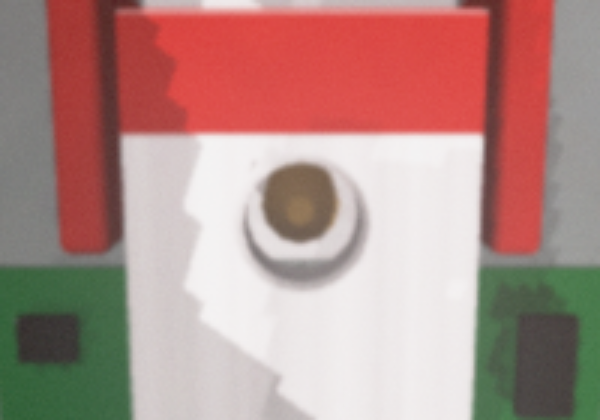

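The crop shows the pin tip at about (302,208) inside the hole, whose rim centre is at about (304,224). I'll intersect both pixel rays with their known heights.

```bash
python3 - <<'E'
from h import *
z=np.load('/tmp/w5.npz');d=z['d'];T=z['T'];P=cloud('wrist',d,T);Q=(P-T[:3,3])@T[:3,:3]
m=(d>0)&(np.hypot(Q[...,0]-.055,Q[...,1])<.012)&(Q[...,2]>.0125)
r,cc=[int(x) for x in np.argwhere(m).mean(0)];r0,c0=max(r-70,0),max(cc-100,0)
i=vision.camera_info('wrist');H=i['hand_eye']
for nm,px,zt in(('tip',(302,208),T[2,3]-.050),('rim',(304,224),.0045)):
    u=(px[0]+.5)/3-.5+c0;v=(px[1]+.5)/3-.5+r0
    ray=H[:3,:3]@np.linalg.solve(i['mtx'],[u,v,1]);o=H[:3,3]
    print(nm,u,v,np.round(o+ray*(zt-o[2])/ray[2],4))
E
```

```text
tip 318.3333333333333 158.0 [ 0.0542 -0.0005  0.028 ]
rim 319.0 163.33333333333331 [ 0.0546 -0.0002  0.0045]
```

The pin and hole agree within 0.5 mm, so I'll lower the plate with force checks.

```bash
python3 - <<'E'
from h import *
c=get_state()['tcp_pos'][:2];f0=get_state()['contact_force']
for z in(.068,.062,.056,.051,.047,.044,.0415,.0395,.0385):
    ctrl.movel([*c,z],max_speed=.04)
    s=get_state();f=s['contact_force']-f0;print(z,round(s['tcp_pos'][2],4),np.round(s['tcp_pos'][:2]-c,4),np.round(f,1),round(s['time'],2))
    if np.linalg.norm(f)>25: break
ctrl.pause(.3);s=get_state();print(s['tcp_pos'],s['contact_force']-f0,s['gripper_force'],s['time'])
E
```

```text
0.068 0.0675 [-0.0003  0.0001] [-0.7 -0.8  0.4] 20.68
0.062 0.0616 [-0.0003  0.0001] [-0.1 -0.   0. ] 20.98
0.056 0.0556 [-0.0003  0.0001] [ 1.2 -0.7 -0.1] 21.28
0.051 0.0507 [-0.0002  0.0001] [ 0.2  0.2 -0.4] 21.56
0.047 0.0467 [-0.0002  0.    ] [-0.7  0.8 -0.4] 21.81
0.044 0.0438 [-0.0001  0.0001] [-0.2 -0.8 -0.7] 22.06
0.0415 0.0413 [-0.0001  0.    ] [ 0.3 -0.3 -0.4] 22.31
0.0395 0.0394 [-0.0001  0.0001] [1.1 0.3 0.3] 22.56
0.0385 0.0388 [ 0.0001 -0.    ] [-0.2 -0.5  3.1] 22.81
[ 0.55748866 -0.2354082   0.03881068] [-0.75423627  1.0667668   6.98344996] 59.48521971702576 23.1083
```

It seated exactly at the expected height, with 7 N of upward contact. Now I'll release, retreat and check.

```bash
python3 - <<'E'
from h import *
ctrl.ungrasp();ctrl.pause(.2)
p=get_state()['tcp_pos']
ctrl.movel([p[0],p[1],.14],max_speed=.1)
yw=np.radians(19.7);u=np.array([np.cos(yw),np.sin(yw)])
ctrl.movep([*(p[:2]-.056*u),.23],quat(np.pi/2+yw));ctrl.pause(.3)
T=toolT();im,d=vision.grab_frame('wrist');cv2.imwrite('pics/w6.png',im);P=cloud('wrist',d,T)
for x in models.masks_of('wrist','plate')[:1]:
    q=P[x['mask']&(d>0)&(abs(P[...,2]-.034)<.005)]
    print(np.round(q[:,2].mean(),4),*rect(q[:,:2]));print(np.linalg.lstsq(np.c_[q[:,:2],np.ones(len(q))],q[:,2],rcond=None)[0])
s=get_state();print(s['width'],s['contact_force'],s['time'])
E
```

```text
0.0343 [ 557.6 -235.5] [161.2  44. ] 19.7
[-0.00089152  0.0010493   0.03501068]
0.08550755344641203 [-0.27084573  0.24013928 -0.79330537] 26.075
```

View pics/w6.png

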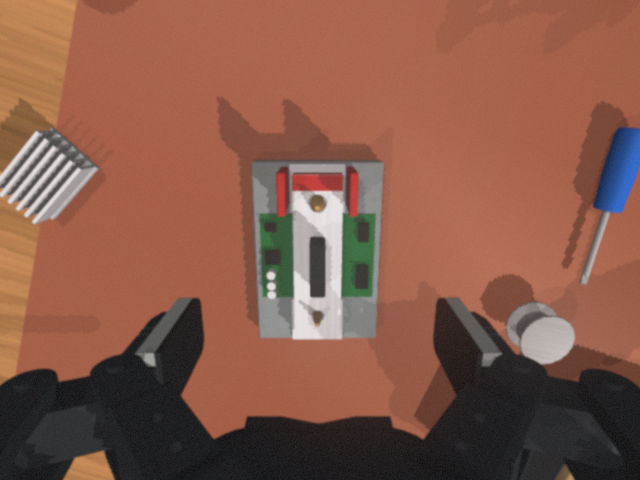

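The plate is flush, with its top at 34 mm and level. The pins show through both holes at (318,203) and (317,318), and the red end lies between the cheeks.

```bash
python3 -c "
from station import ticket;print(ticket.close_job())"
```

```text
the job is handed in; nothing more can be done
None
```

The plate sits flush and level over both jig pins, red end between the cheeks, and is released; no bystander was touched, and I handed the job in at about 26 s of the 58 s (the verdict was not shown).

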